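# Nest the parts tubs on the calibration bench

### The arm

A 7-joint arm with a two-finger parallel gripper is mounted at the origin on the work surface. World frame = base frame: x ahead of the robot, y to its left, z up, the work surface at z = 0. Lengths are in m, angles in rad, forces in N, time in s.
With the tool pointing down it reaches from about 0.425 to 0.875 m from the base axis. Payload 4.7 kg.
Tool frame: the origin (TCP) lies on the centre line of the jaws, within the pads' length; the fingertips stand ahead of it and the grasp point (between the pads) lies 2 mm behind it (nose_length is the z of the fingertips in the tool frame, in m); z points along the fingers, y is the line along which they close (so a half turn about z gives the same grasp; the last joint's range is limited). The gripper opens to 87 mm and grips with 3 to 60 N. Pads are 19 mm wide; open, the fingers measure 117 mm over their backs; the gripper's body (75 mm by 190 mm) begins 51 mm behind the grasp point.
Start: joints at [-1.14, 0.321, -0.07, 1.45, 0.023, 1.371, -0.057], TCP at [0.263, 0.594, 0.24] pointing down, gripper open.
Joint ranges: [-2.86, 2.86], [-0.3, 2.09], [-1.38, 1.24], [0.06, 2.45], [-1.56, 4.7], [0.09, 2.05], [-2.69, 2.69]. Speed limits (rad/s): [2.57, 2.57, 3.14, 3.14, 3.14, 3.14, 3.14].

### API

Orientations are given as a rotation vector (axis times angle).
In Python, from bench import * gives the robot as it stands.
- The arm moves only by the tool send_rows, never from a script. Its arguments are lists of equal length, an entry for each row: "xyz": the shift along the tool's x, y, z in mm, a list of three; "dr": the turn, a rotation vector about the tool's x, y, z in rad, a list of three. A call has exactly 10 rows; each row is the pose to reach, as a shift and turn from the pose commanded when the call began, along the tool's axes at that moment; what a row does not reach only later rows make up. A row lasts 1/12 s, in which the tool goes at most 41.7 mm and 7.16 degrees, less where a joint would pass 70% of its speed; a pose out of reach is approached as far as the arm can. A call with a gripper value outside its range is refused whole. "jaw" is the finger opening in mm, from 0 to 87, set as the call begins (left out, the last holds). The fingers move at their own pace and stop on an object; "grip_force" is the grip in N (left out, the last holds). Time passes only in rows, so rows that repeat a pose let the fingers close, or fill a call up. It gives the time, the measured TCP pose, the force, the opening and the grip force at its end, in the units of the state.
- get_state(): the state, without advancing time (a new reading comes with each control period).
- get_image(name): name is "side" or "top"; returns the picture (420x560x3 uint8, red, green, blue); there is no depth.
- calibration(name): a dict with "vfov" (degrees; the focal length in pixels is half the picture's height over the tangent of half this angle, whatever the lens; pixels are square), "cx", "cy" (the principal point, pixels), "k1" (the pictures are not rectified: a ray, as slopes to the right and down, at radius r is drawn at 1 + k1 r^2 times it, then the intrinsics apply), "rvec" (rotation vector, rad) and "tvec" (3), from world to camera coordinates, as OpenCV has them. Camera axes: x right, y down, z forward; pixel columns grow to the right and rows downward; lengths in m; the calibration is good to about 2 mm. A picture is of the moment at which its call begins. calibration takes no time and is no camera call.
- close_job(): hands the job in; it is judged then, once.
The state is a dict: "time": time; "joint_positions": joint angles; "qd": joint speeds; "joint_torque": joint torques, N m; "position": TCP position; "tool_rot": TCP orientation; "ft_force": force on the tool from outside, world axes, zero at the start; "torque": the same for the moment, N m; "grip_width": opening from 0.0 (shut) to 1.0 (fully open); "grip_force": force on a finger pad.
Only numpy, scipy, OpenCV 4.12 (cv2) and the standard library are available. Lean on these libraries where they do the work, as an engineer would, in place of code of your own. Each camera call takes 0.05 s, during which the arm holds its last target. There are 200 camera calls.

### The job

Clear up the parts tubs: lower the empty deep tub into the tub that stands on the black rubber mat, then lower the shallow tub into the deep one, so that all three stand upright in one loose stack on the mat. Set each tub in gently and never press or drop it: the tubs are tapered, would wedge tight and must come apart again freely. Leave the other things on the bench where they are.

Things in the scene. Friction and masses are not known exactly. Their poses are not given: they have to be found in the camera images.
- mat: black rubber mat lying flat on the bench, 150 x 150 x 4 mm; origin at the centre of its underside, z up. It does not move.
- base_tub: blue plastic square tub that stands on the mat, open at the top, 105 mm high, tapered alike on its four sides: outside width 66 mm at the rim and 49.2 mm at the bottom (each side leans out 0.08 mm per mm of height), walls 3.2 mm thick, floor 4 mm thick, about 90 g. Origin at the centre of its underside, z up to the open top, x and y square to the flat sides.
- deep_tub: loose blue plastic square tub of exactly the same size and shape as the one on the mat (105 mm high, 66 mm wide at the rim), standing on the bench, same axes and origin. Nested in the base tub it comes to rest with its sides on the other's sides, its underside about 40 mm above the other's underside (about 39 to 40 mm of it stands out above the other's rim); pressing jams it deeper.
- shallow_tub: loose blue plastic square tub, lower than the others: 72 mm high, outside width 66 mm at the rim and 54.5 mm at the bottom, same wall slope and 3.2 mm walls, about 65 g; same axes and origin (centre of its underside). Nested in the deep tub it comes to rest with its underside about 73 mm above the deep tub's underside (about 39 to 40 mm of it stands out above the other's rim); pressing jams it deeper.
- gauge: bystander: blue round digital gauge standing on a steel foot, 130 mm high, 80 mm across; origin at the centre of its underside.
- adaptor: bystander: small brass adaptor standing on the bench, 44 mm high, 28 mm across; origin at the centre of its underside.
- wrench: bystander: steel wrench about 160 mm long lying on the bench, along its x axis; origin under its middle.
Not all that is in view belongs to the job. What is shaped like the base_tub but pink or turquoise is not meant.

How it is judged:
By the outcome, as a careful person would: the job done as asked, in the order asked, and still so for the second after the job is handed in, with the robot touching nothing.
It also fails if it takes over 58 s, if anything falls off the work surface, if the arm or the gripper's body presses on something with over 40 N, if the wrist force passes 120 N, or if a joint passes its speed limit or range.

## Working session

There is one attempt and no reset: what is moved stays moved. The work goes in short steps, Python scripts to look and compute and a tool call to move; the robot and the scene stay as the last step left them, time stands still between calls to the robot, and variables do not carry over. Pictures are saved under pics/ and viewed, at most 10 in all, crops included, and the job is handed in when it is done.

Besides the shell and the picture viewer there is one more tool, called after ">>>" in YAML: its name, and indented under it one key for each argument. send_rows: Moves the arm, as the interface text tells. Its arguments: {"type":"object","properties":{"xyz":{"type":"array"},"dr":{"type":"array"},"jaw":{"type":"number"},"grip_force":{"type":"number"}},"required":["xyz","dr"]}

```bash
mkdir -p pics
cat > h.py <<'E'
from bench import *
import numpy as np, cv2
from scipy.spatial.transform import Rotation as R
def cam(n):
    c=calibration(n); f=210/np.tan(np.radians(c['vfov'])/2)
    return c,f,R.from_rotvec(c['rvec']).as_matrix(),np.array(c['tvec'])
def proj(n,P):
    c,f,M,t=cam(n); p=np.atleast_2d(P)@M.T+t; s=p[:,:2]/p[:,2:]
    r2=(s**2).sum(1,keepdims=True); return s*(1+c['k1']*r2)*f+[c['cx'],c['cy']]
def ray(n,uv,z):
    c,f,M,t=cam(n); d=(np.array(uv,float)-[c['cx'],c['cy']])/f; s=d.copy()
    for _ in range(20): s=d/(1+c['k1']*(s@s))
    w=M.T@np.append(s,1); o=-M.T@t; return o+w*(z-o[2])/w[2]
def snap(n,fn,crop=None,k=1):
    im=get_image(n)[:,:,::-1]
    cv2.imwrite('pics/raw_'+fn,im)
    if crop: a,b,c,d=crop; im=im[b:d,a:c]
    cv2.imwrite('pics/'+fn,cv2.resize(im,None,fx=k,fy=k,interpolation=cv2.INTER_CUBIC))
E
python3 - <<'E'
from h import *
snap('side','s0.png',None,1.4);snap('top','t0.png',None,1.4)
for n in('side','top'):
    c,f,M,t=cam(n);print(n,c,-M.T@t)
s=get_state();print(s)
E
```

```text
side {'vfov': 54.45933445266677, 'cx': 277.74145787274097, 'cy': 209.06510086956592, 'k1': -0.04105740697154823, 'rvec': array([ 2.07047767, -0.60226542,  0.31580631]), 'tvec': array([-0.52218648,  0.19605277,  0.6735589 ])} [ 0.20138893 -0.67169752  0.5225533 ]
top {'vfov': 54.233775270907216, 'cx': 275.9089315210568, 'cy': 213.58408022988135, 'k1': 0.02968553477736049, 'rvec': array([ 2.09327077, -2.14943363,  0.18657975]), 'tvec': array([0.01375858, 0.61814915, 0.85498289])} [ 0.4517587  -0.00781235  0.95349172]
{'time': 0.1, 'joint_positions': array([-1.13990816,  0.32172959, -0.07007155,  1.45154023,  0.0226003 ,
        1.37076646, -0.05691813]), 'qd': array([-2.18262455e-03, -1.45274443e-03, -5.19311150e-05, -3.07254553e-03,
       -9.69066463e-05,  8.97627656e-04, -1.19822249e-03]), 'joint_torque': array([-1.23823056e-04, -4.92572987e+01, -4.05759634e-01, -3.13398314e+01,
       -6.41116197e-02,  3.94775870e-02,  8.62745037e-05]), 'position': array([0.26300464, 0.59392328, 0.23858967]), 'tool_rot': array([-6.49913878e-01, -3.07337704e+00,  2.57333571e-03]), 'ft_force': array([ 0.4444737 , -0.91990079,  0.08946699]), 'torque': array([-0.00807957, -0.04095122,  0.01769835]), 'grip_force': 0.0, 'grip_width': 1.0053188373654938}
```

View pics/t0.png

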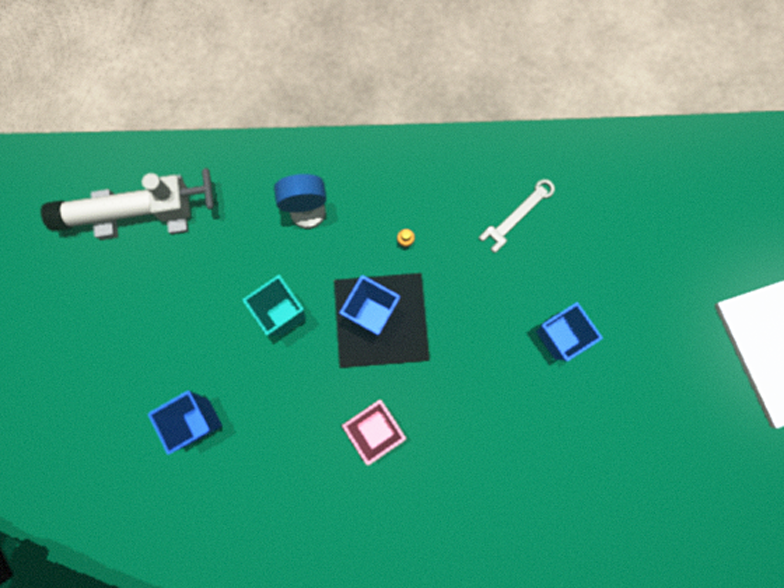

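View pics/s0.png

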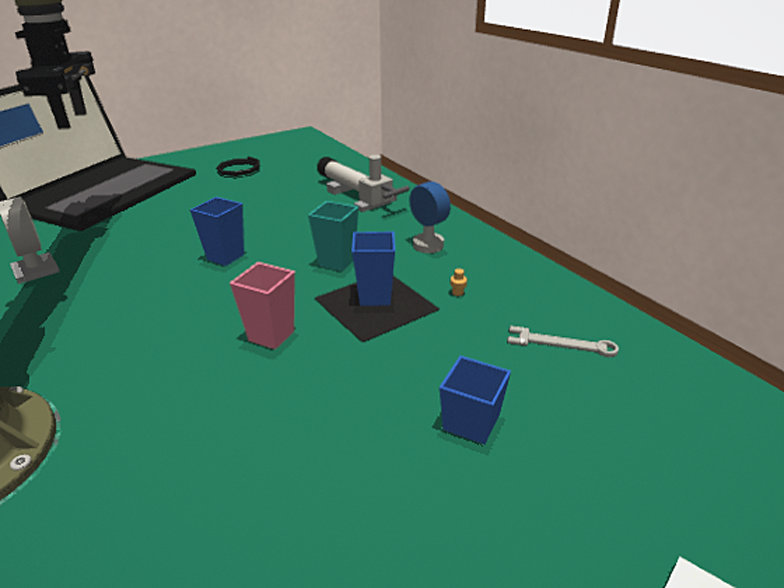

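Candidates in the top view (1.4x picture): blue at (183,422), tall in the side view, is deep_tub. Blue at (370,306) on the mat is base_tub. Blue at (571,332), low in the side view, is shallow_tub. Turquoise (273,306) and pink (374,432) are not meant. I'll check the choice in close crops of both views.

Run:
```python
import cv2,numpy as np
t=cv2.imread('pics/raw_t0.png');s=cv2.imread('pics/raw_s0.png')
def c(im,u,v,h=65):
    o=cv2.resize(im[v-32:v+33,u-32:u+33],(260,260),interpolation=cv2.INTER_CUBIC)
    for k in range(0,65,10):
        for a in(0,1):
            p=(k*4,0) if a==0 else (0,k*4); q=(k*4,6) if a==0 else (6,k*4)
            cv2.line(o,p,q,(255,255,255),1)
    cv2.putText(o,f'{u-32},{v-32}',(10,20),0,.45,(255,255,255),1);return o
cv2.imwrite('pics/c0.png',np.vstack([np.hstack([c(t,131,301),c(t,264,218),c(t,408,237)]),np.hstack([c(s,155,165),c(s,267,192),c(s,339,285)])]))
import bench;print([x for x in dir(bench) if x[0]!='_']);print(getattr(bench,'nose_length',None))
```

```text
['MotionError', 'calibration', 'close_job', 'get_image', 'get_state', 'nose_length']
0.017
```

View pics/c0.png

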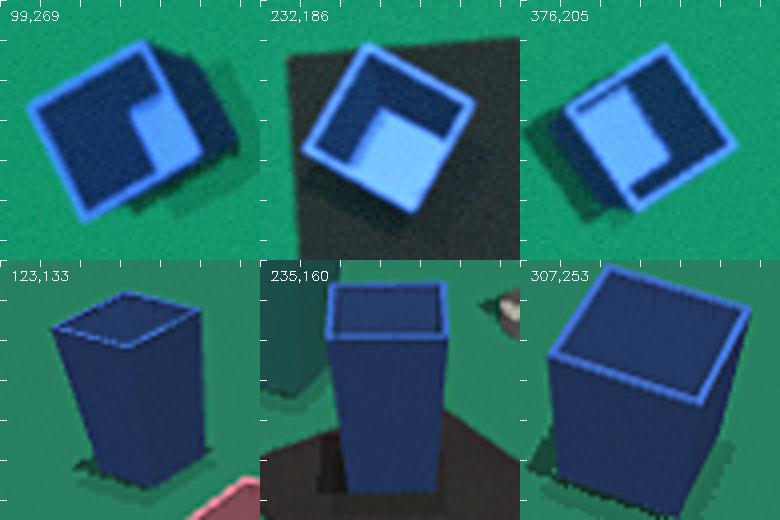

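The crops confirm it: the left and middle tubs are equally tall, and the right one is low. I read the rim corners off both views and fit the poses to them.

```bash
cat > fit.py <<'E'
from h import *
from scipy.optimize import least_squares
S=np.array([[1,1],[1,-1],[-1,-1],[-1,1]])*.033
def rim(p,z): 
    c,s=np.cos(p[2]),np.sin(p[2]); return np.c_[S@np.array([[c,s],[-s,c]])+p[:2],np.full(4,z)]
def fit(obs,z):
    # obs {cam: 4x2 px}
    x0=ray('top',np.mean(obs['top'],0),z)
    def res(p):
        r=[]
        for n,o in obs.items():
            q=proj(n,rim(p,z)); 
            d=np.linalg.norm(np.array(o)[:,None]-q[None],axis=2); r+=list((np.array(o)-q[d.argmin(1)]).ravel())
        return r
    b=min((least_squares(res,[x0[0],x0[1],a]) for a in np.arange(0,1.57,.2)),key=lambda r:r.cost)
    p=b.x; p[2]%=np.pi/2; return p,np.sqrt(2*b.cost/len(b.fun))
def C(off,pts): return np.array(off)+(np.array(pts)+.5)/4-.5
E
cat > m.py <<'E'
from fit import *
d=dict(deep=(.105,C((99,269),[(144,41),(203,153),(85,220),(28,105)]),C((123,133),[(125,32),(201,49),(128,87),(52,68)])),
base=(.109,C((232,186),[(108,43),(216,103),(153,212),(42,149)]),C((235,160),[(71,23),(186,22),(186,78),(66,77)])),
shallow=(.072,C((376,205),[(147,45),(217,145),(117,210),(45,107)]),C((307,253),[(88,5),(230,50),(181,142),(30,93)])))
for k,(z,t,s) in d.items():
    for o in({'top':t},{'side':s,'top':t}):
        p,e=fit(o,z);print(k,p.round(4),np.degrees(p[2]).round(1),'rms',e.round(2), np.hypot(*p[:2]).round(3))
print('teal',ray('top',(273/1.4,306/1.4),.1),'pink',ray('top',(374/1.4,432/1.4),.1))
print(R.from_rotvec(get_state()['tool_rot']).as_matrix().round(3))
E
python3 m.py
```

```text
deep [0.4381 0.3019 0.4994] 28.6 rms 0.28 0.532
deep [0.4381 0.3016 0.4999] 28.6 rms 0.33 0.532
base [0.6016 0.0221 1.021 ] 58.5 rms 0.15 0.602
base [0.6017 0.0217 1.0166] 58.2 rms 0.31 0.602
shallow [ 0.5582 -0.2864  0.5305] 30.4 rms 0.26 0.627
shallow [ 0.5583 -0.287   0.5292] 30.3 rms 0.5 0.628
teal [0.60427255 0.16841614 0.1       ] pink [0.41501954 0.01989848 0.1       ]
[[-0.914  0.405 -0.001]
 [ 0.405  0.914 -0.002]
 [-0.    -0.002 -1.   ]]
```

>>> send_rows:
  xyz:
    - [-14, -10, 2]
    - [-42, -30, 6]
    - [-76, -54, 10]
    - [-114, -80, 15]
    - [-153, -108, 20]
    - [-191, -134, 26]
    - [-225, -158, 31]
    - [-252, -177, 35]
    - [-270, -190, 37]
    - [-278, -196, 38]
  dr:
    - [0, 0, 0.03]
    - [0, 0, 0.1]
    - [0, 0, 0.18]
    - [0, 0, 0.27]
    - [0, 0, 0.36]
    - [0, 0, 0.45]
    - [0, 0, 0.53]
    - [0, 0, 0.59]
    - [0, 0, 0.635]
    - [0, 0, 0.655]
  jaw: 87
  grip_force: 15

```text
time: 0.93
position: [0.4409, 0.2963, 0.2008]
tool_rot: [1.617, 2.691, -0.004]
ft_force: [1.0, 1.1, -0.1]
grip_width: 0.995
grip_force: 0.0
```

```bash
cat > go.py <<'E'
import sys
from h import *
# target x y z, tool-y yaw in deg
def go(x,y,z,yaw):
    s=get_state(); M=R.from_rotvec(s['tool_rot']).as_matrix()
    d=M.T@(np.array([x,y,z])-s['position'])*1000
    c,q=np.cos(np.radians(yaw)),np.sin(np.radians(yaw))
    best=None
    for g in(1,-1):
        Y=g*np.array([c,q,0]);Z=np.array([0,0,-1.]);X=np.cross(Y,Z)
        r=R.from_matrix(M.T@np.c_[X,Y,Z]).as_rotvec()
        if best is None or np.linalg.norm(r)<np.linalg.norm(best): best=r
    print('t',round(s['time'],2),'pos',s['position'].round(4),'shift',d.round(1),'dr',best.round(3),'F',s['ft_force'].round(2),'grip',s['grip_force'],round(s['grip_width']*87,1),'q7',s['joint_positions'][6].round(2))
if __name__=='__main__': go(*map(float,sys.argv[1:]))
E
python3 go.py .4381 .3017 .089 28.6
```

```text
t 0.93 pos [0.4409 0.2963 0.2008] shift [  6.4   0.2 111.8] dr [-0.001  0.003 -0.01 ] F [ 1.05  1.07 -0.06] grip 0.0 86.6 q7 -0.14
```

>>> send_rows:
  xyz:
    - [0, 0, 10]
    - [0, 0, 20]
    - [0, 0, 30]
    - [0, 0, 40]
    - [0, 0, 50]
    - [0, 0, 56]
    - [0, 0, 60]
    - [0, 0, 60]
    - [0, 0, 60]
    - [0, 0, 60]
  dr:
    - [0, 0, 0]
    - [0, 0, 0]
    - [0, 0, 0]
    - [0, 0, 0]
    - [0, 0, 0]
    - [0, 0, 0]
    - [0, 0, 0]
    - [0, 0, 0]
    - [0, 0, 0]
    - [0, 0, 0]

```text
time: 1.77
position: [0.4384, 0.3029, 0.1421]
tool_rot: [1.604, 2.701, 0.002]
ft_force: [0.2, -0.4, -0.2]
grip_width: 1.003
grip_force: 0.0
```

```bash
python3 go.py .4381 .3017 .089 28.6
```

```text
t 1.77 pos [0.4384 0.3029 0.1421] shift [-0.9 -0.9 53.1] dr [ 0.001 -0.    -0.   ] F [ 0.16 -0.38 -0.18] grip 0.0 87.2 q7 -0.13
```

>>> send_rows:
  xyz:
    - [-1, -1, 7]
    - [-1, -1, 14]
    - [-1, -1, 21]
    - [-1, -1, 28]
    - [-1, -1, 35]
    - [-1, -1, 42]
    - [-1, -1, 48]
    - [-1, -1, 52]
    - [-1, -1, 53]
    - [-1, -1, 53]
  dr:
    - [0, 0, 0]
    - [0, 0, 0]
    - [0, 0, 0]
    - [0, 0, 0]
    - [0, 0, 0]
    - [0, 0, 0]
    - [0, 0, 0]
    - [0, 0, 0]
    - [0, 0, 0]
    - [0, 0, 0]

```text
time: 2.6
position: [0.4375, 0.3011, 0.0882]
tool_rot: [-1.604, -2.701, 0.001]
ft_force: [0.7, 0.2, -0.5]
grip_width: 1.0
grip_force: 0.0
```

>>> send_rows:
  xyz:
    - [0, 0, 0]
    - [0, 0, 0]
    - [0, 0, 0]
    - [0, 0, 0]
    - [0, 0, 0]
    - [0, 0, 0]
    - [0, 0, 0]
    - [0, 0, 0]
    - [0, 0, 0]
    - [0, 0, 0]
  dr:
    - [0, 0, 0]
    - [0, 0, 0]
    - [0, 0, 0]
    - [0, 0, 0]
    - [0, 0, 0]
    - [0, 0, 0]
    - [0, 0, 0]
    - [0, 0, 0]
    - [0, 0, 0]
    - [0, 0, 0]
  jaw: 50
  grip_force: 15

```text
time: 3.43
position: [0.4379, 0.3014, 0.0889]
tool_rot: [1.604, 2.701, 0.001]
ft_force: [0.4, -0.2, 2.1]
grip_width: 0.736
grip_force: 14.9
```

```bash
python3 go.py .4381 .3017 .23 28.6
```

```text
t 3.43 pos [0.4379 0.3014 0.0889] shift [   0.2    0.4 -141.1] dr [ 0.001 -0.    -0.   ] F [ 0.45 -0.16  2.09] grip 14.85802186318324 64.0 q7 -0.12
```

>>> send_rows:
  xyz:
    - [0, 0, -5]
    - [0, 0, -18]
    - [0, 0, -38]
    - [0, 0, -60]
    - [0, 0, -84]
    - [0, 0, -108]
    - [0, 0, -130]
    - [0, 0, -148]
    - [0, 0, -157]
    - [0, 0, -160]
  dr:
    - [0, 0, 0]
    - [0, 0, 0]
    - [0, 0, 0]
    - [0, 0, 0]
    - [0, 0, 0]
    - [0, 0, 0]
    - [0, 0, 0]
    - [0, 0, 0]
    - [0, 0, 0]
    - [0, 0, 0]

```text
time: 4.27
position: [0.4381, 0.3015, 0.2502]
tool_rot: [1.604, 2.701, 0.004]
ft_force: [-0.5, -0.1, -1.9]
grip_width: 0.737
grip_force: 14.9
```

```bash
python3 go.py .6017 .0218 .25 58.3
```

```text
t 4.27 pos [0.4381 0.3015 0.2502] shift [-323.9    9.8    0. ] dr [ 0.002  0.    -0.519] F [-0.49 -0.09 -1.94] grip 14.86989372257085 64.1 q7 -0.14
```

>>> send_rows:
  xyz:
    - [-6, 0, 0]
    - [-18, 1, 0]
    - [-36, 1, 0]
    - [-57, 2, 0]
    - [-80, 2, 0]
    - [-103, 3, 0]
    - [-127, 4, 0]
    - [-150, 5, 0]
    - [-173, 5, 0]
    - [-196, 6, 0]
  dr:
    - [0, 0, -0.01]
    - [0, 0, -0.03]
    - [0, 0, -0.06]
    - [0, 0, -0.09]
    - [0, 0, -0.13]
    - [0, 0, -0.165]
    - [0, 0, -0.2]
    - [0, 0, -0.24]
    - [0, 0, -0.28]
    - [0, 0, -0.314]

```text
time: 5.1
position: [0.5362, 0.13, 0.2465]
tool_rot: [-1.158, -2.918, 0.004]
ft_force: [-0.1, -0.1, -1.4]
grip_width: 0.734
grip_force: 14.9
```

```bash
python3 - <<'E'
print([(round(-128*a*__import__('math').cos(.314) - 0,1)) for a in (1,)])
# remaining shift in frame of commanded pose (turned -0.314 about tool z)
from math import cos,sin
dx,dy=-324+196,10-6;a=-.314
print(cos(a)*dx+sin(a)*dy,-sin(a)*dx+cos(a)*dy)
E
python3 go.py .6017 .0218 .25 58.3
```

```text
[-121.7]
-122.97699423213909 -35.73036369292134
t 5.1 pos [0.5362 0.13   0.2465] shift [-121.9  -33.8   -3.5] dr [-0.003 -0.002 -0.203] F [-0.11 -0.08 -1.4 ] grip 14.87115763957263 63.9 q7 0.56
```

>>> send_rows:
  xyz:
    - [-21, -6, 0]
    - [-41, -12, 0]
    - [-61, -18, 0]
    - [-79, -23, 0]
    - [-95, -28, 0]
    - [-108, -32, 0]
    - [-117, -34, 0]
    - [-122, -36, 0]
    - [-123, -36, 0]
    - [-123, -36, 0]
  dr:
    - [0, 0, -0.03]
    - [0, 0, -0.06]
    - [0, 0, -0.1]
    - [0, 0, -0.13]
    - [0, 0, -0.16]
    - [0, 0, -0.18]
    - [0, 0, -0.2]
    - [0, 0, -0.205]
    - [0, 0, -0.205]
    - [0, 0, -0.205]

```text
time: 5.93
position: [0.6008, 0.0211, 0.2474]
tool_rot: [-0.858, -3.02, 0.001]
ft_force: [-0.0, -0.1, -1.1]
grip_width: 0.733
grip_force: 14.9
```

```bash
python3 go.py .6017 .0218 .22 58.3
python3 - <<'E'
from h import *
t=get_image('top')[:,:,::-1];s=get_image('side')[:,:,::-1]
cv2.imwrite('pics/raw_t1.png',t);cv2.imwrite('pics/raw_s1.png',s)
f=lambda im,u,v:cv2.resize(im[v-60:v+60,u-48:u+48],(400,500),interpolation=cv2.INTER_CUBIC)
cv2.imwrite('pics/h1.png',np.hstack([f(t,264,218),f(s,267,165)]))
E
```

```text
t 5.93 pos [0.6008 0.0211 0.2474] shift [-0.5  1.1 27.4] dr [-0.001 -0.002 -0.   ] F [-0.03 -0.14 -1.14] grip 14.86992845639179 63.8 q7 1.01
```

View pics/h1.png

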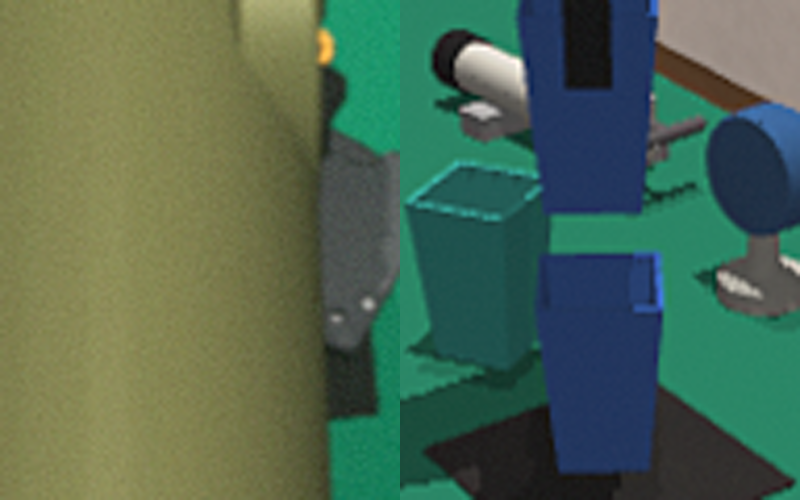

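The side view shows the deep tub hanging upright, straight above the base tub and square to it. Its lower edge runs (542,212)-(642,212) in the crop and the base rim is at y≈258. I'll check the offset numerically.

Run:
```python
from fit import *
def px(x,y): return (219+(x-400+.5)/400*96-.5, 105+(y+.5)/500*120-.5)
def sq(p,z,h): 
    c,s=np.cos(p[2]),np.sin(p[2]); T=S/.033*h; return np.c_[T@np.array([[c,s],[-s,c]])+p[:2],np.full(4,z)]
b=(.6017,.0218,np.radians(58.3)); h=(.6008,.0211,np.radians(58.3))
print('base rim',proj('side',sq(b,.109,.033)).round(1).tolist(),'seen front L,R',px(538,308),px(661,308))
print('base bot',proj('side',sq(b,.004,.0246)).round(1).tolist(),'seen',px(558,470),px(652,469))
print('held bot',proj('side',sq(h,.1584,.0246)).round(1).tolist(),'seen',px(542,212),px(642,212))
```

```text
base rim [[251.9, 165.1], [281.0, 164.7], [281.5, 178.6], [250.5, 178.9]] seen front L,R (251.74, 178.54) (281.26, 178.54)
base bot [[257.2, 206.2], [277.8, 205.9], [278.0, 217.4], [256.5, 217.7]] seen (256.54, 217.42) (279.1, 217.18)
held bot [[254.4, 146.6], [276.9, 146.3], [277.1, 156.0], [253.4, 156.3]] seen (252.7, 155.5) (276.7, 155.5)
```

>>> send_rows:
  xyz:
    - [-2, 1, 4]
    - [-2, 1, 12]
    - [-2, 1, 22]
    - [-2, 1, 33]
    - [-2, 1, 44]
    - [-2, 1, 55]
    - [-2, 1, 66]
    - [-2, 1, 75]
    - [-2, 1, 81]
    - [-2, 1, 83]
  dr:
    - [0, 0, 0]
    - [0, 0, 0]
    - [0, 0, 0]
    - [0, 0, 0]
    - [0, 0, 0]
    - [0, 0, 0]
    - [0, 0, 0]
    - [0, 0, 0]
    - [0, 0, 0]
    - [0, 0, 0]

```text
time: 6.87
position: [0.6029, 0.0211, 0.164]
tool_rot: [-0.857, -3.021, 0.001]
ft_force: [0.0, -0.1, -1.0]
grip_width: 0.731
grip_force: 14.9
```

```bash
python3 go.py .6017 .0218 .135 58.3
python3 - <<'E'
from h import *
s=get_image('side')[:,:,::-1]
cv2.imwrite('pics/h2.png',cv2.resize(s[120:225,225:310],None,fx=5.6,fy=5.6,interpolation=cv2.INTER_CUBIC))
E
```

```text
t 6.87 pos [0.6029 0.0211 0.164 ] shift [ 1.3  0.  29.1] dr [-0.001 -0.001  0.   ] F [ 0.04 -0.12 -0.98] grip 14.869803635883727 63.6 q7 1.04
```

View pics/h2.png

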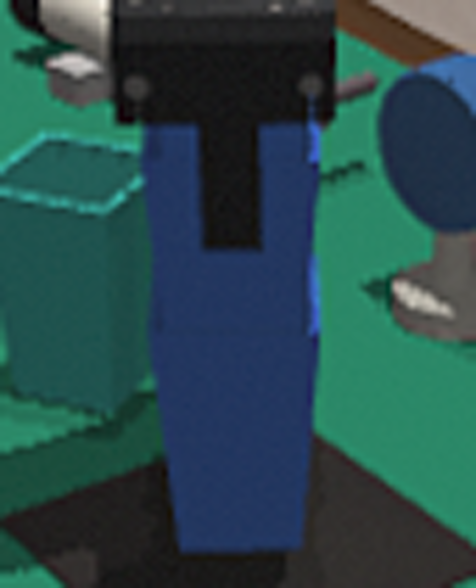

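The tub is well inside the base, with the fingertip at (232,248), about 80 px above the base rim line at y≈330, and no side force. I'll keep lowering and watch the force.

>>> send_rows:
  xyz:
    - [0, 0, 3]
    - [0, 0, 7]
    - [0, 0, 11]
    - [0, 0, 15]
    - [0, 0, 18]
    - [0, 0, 21]
    - [0, 0, 23]
    - [0, 0, 24.5]
    - [0, 0, 25.5]
    - [0, 0, 26]
  dr:
    - [0, 0, 0]
    - [0, 0, 0]
    - [0, 0, 0]
    - [0, 0, 0]
    - [0, 0, 0]
    - [0, 0, 0]
    - [0, 0, 0]
    - [0, 0, 0]
    - [0, 0, 0]
    - [0, 0, 0]

```text
time: 7.75
position: [0.6035, 0.0212, 0.1395]
tool_rot: [-0.857, -3.022, -0.0]
ft_force: [0.3, -0.2, -1.1]
grip_width: 0.735
grip_force: 14.9
```

>>> send_rows:
  xyz:
    - [0, 0, 0.5]
    - [0, 0, 1]
    - [0, 0, 1.5]
    - [0, 0, 2]
    - [0, 0, 2.5]
    - [0, 0, 3]
    - [0, 0, 3]
    - [0, 0, 3]
    - [0, 0, 3]
    - [0, 0, 3]
  dr:
    - [0, 0, 0]
    - [0, 0, 0]
    - [0, 0, 0]
    - [0, 0, 0]
    - [0, 0, 0]
    - [0, 0, 0]
    - [0, 0, 0]
    - [0, 0, 0]
    - [0, 0, 0]
    - [0, 0, 0]

```text
time: 8.58
position: [0.6035, 0.0212, 0.1365]
tool_rot: [0.857, 3.022, 0.0]
ft_force: [0.4, 0.5, -0.7]
grip_width: 0.734
grip_force: 14.9
```

>>> send_rows:
  xyz:
    - [0, 0, 0.3]
    - [0, 0, 0.6]
    - [0, 0, 0.9]
    - [0, 0, 1.2]
    - [0, 0, 1.5]
    - [0, 0, 1.5]
    - [0, 0, 1.5]
    - [0, 0, 1.5]
    - [0, 0, 1.5]
    - [0, 0, 1.5]
  dr:
    - [0, 0, 0]
    - [0, 0, 0]
    - [0, 0, 0]
    - [0, 0, 0]
    - [0, 0, 0]
    - [0, 0, 0]
    - [0, 0, 0]
    - [0, 0, 0]
    - [0, 0, 0]
    - [0, 0, 0]

```text
time: 9.42
position: [0.6035, 0.0211, 0.135]
tool_rot: [-0.857, -3.022, 0.0]
ft_force: [-0.4, -0.2, 0.3]
grip_width: 0.738
grip_force: 14.9
```

```bash
python3 go.py .6017 .0218 .135 58.3
python3 - <<'E'
from h import *
s=get_image('side')[:,:,::-1]
cv2.imwrite('pics/h3.png',cv2.resize(s[130:225,225:310],None,fx=6,fy=6,interpolation=cv2.INTER_CUBIC))
E
```

```text
t 9.42 pos [0.6035 0.0211 0.135 ] shift [ 1.9 -0.3  0. ] dr [-0. -0.  0.] F [-0.36 -0.21  0.29] grip 14.86416174149781 64.2 q7 1.05
```

View pics/h3.png

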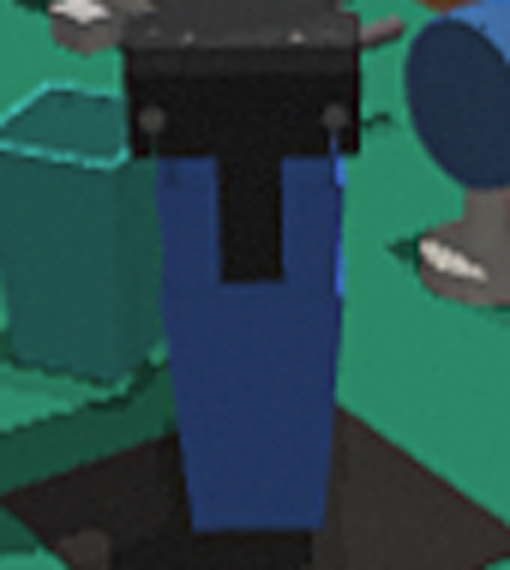

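Fz went from -1.1 N to +0.3 N, so the base is carrying the tub without being pressed. The fingertip at (250,282) is just above the base rim at y≈295. I'll open here.

>>> send_rows:
  xyz:
    - [0, 0, 0]
    - [0, 0, 0]
    - [0, 0, 0]
    - [0, 0, 0]
    - [0, 0, 0]
    - [0, 0, 0]
    - [0, 0, 0]
    - [0, 0, 0]
    - [0, 0, 0]
    - [0, 0, 0]
  dr:
    - [0, 0, 0]
    - [0, 0, 0]
    - [0, 0, 0]
    - [0, 0, 0]
    - [0, 0, 0]
    - [0, 0, 0]
    - [0, 0, 0]
    - [0, 0, 0]
    - [0, 0, 0]
    - [0, 0, 0]
  jaw: 87

```text
time: 10.3
position: [0.6035, 0.0211, 0.1351]
tool_rot: [0.857, 3.022, 0.0]
ft_force: [-0.2, 0.3, -0.0]
grip_width: 0.998
grip_force: 0.0
```

>>> send_rows:
  xyz:
    - [0, 0, -3]
    - [0, 0, -10]
    - [0, 0, -20]
    - [0, 0, -32]
    - [0, 0, -44]
    - [0, 0, -56]
    - [0, 0, -66]
    - [0, 0, -74]
    - [0, 0, -79]
    - [0, 0, -80]
  dr:
    - [0, 0, 0]
    - [0, 0, 0]
    - [0, 0, 0]
    - [0, 0, 0]
    - [0, 0, 0]
    - [0, 0, 0]
    - [0, 0, 0]
    - [0, 0, 0]
    - [0, 0, 0]
    - [0, 0, 0]

```text
time: 11.13
position: [0.6041, 0.0212, 0.2164]
tool_rot: [0.857, 3.021, 0.001]
ft_force: [-0.5, 0.8, -0.2]
grip_width: 1.002
grip_force: 0.0
```

```bash
python3 go.py .5583 -.2868 .17 30.4
```

```text
t 11.13 pos [0.6041 0.0212 0.2164] shift [-122.7 -286.2   46.2] dr [0.002 0.001 0.487] F [-0.54  0.8  -0.23] grip 0.0 87.2 q7 1.02
```

>>> send_rows:
  xyz:
    - [-5, -12, 0]
    - [-16, -38, 0]
    - [-30, -71, 0]
    - [-47, -109, 2]
    - [-64, -150, 8]
    - [-82, -190, 16]
    - [-97, -226, 26]
    - [-110, -256, 36]
    - [-119, -278, 43]
    - [-123, -286, 46]
  dr:
    - [0, 0, 0.02]
    - [0, 0, 0.06]
    - [0, 0, 0.12]
    - [0, 0, 0.19]
    - [0, 0, 0.26]
    - [0, 0, 0.33]
    - [0, 0, 0.39]
    - [0, 0, 0.44]
    - [0, 0, 0.475]
    - [0, 0, 0.487]

```text
time: 11.97
position: [0.5537, -0.2933, 0.1673]
tool_rot: [-1.574, -2.716, 0.007]
ft_force: [-0.6, 0.4, 0.0]
grip_width: 0.999
grip_force: 0.0
```

>>> send_rows:
  xyz:
    - [0, 0, 8]
    - [0, 0, 18]
    - [0, 0, 28]
    - [0, 0, 38]
    - [0, 0, 46]
    - [0, 0, 52]
    - [0, 0, 55]
    - [0, 0, 55]
    - [0, 0, 55]
    - [0, 0, 55]
  dr:
    - [0, 0, 0]
    - [0, 0, 0]
    - [0, 0, 0]
    - [0, 0, 0]
    - [0, 0, 0]
    - [0, 0, 0]
    - [0, 0, 0]
    - [0, 0, 0]
    - [0, 0, 0]
    - [0, 0, 0]

```text
time: 12.8
position: [0.5584, -0.2871, 0.1146]
tool_rot: [1.56, 2.726, 0.0]
ft_force: [-0.4, -0.7, -0.6]
grip_width: 1.002
grip_force: 0.0
```

```bash
python3 go.py .5583 -.2868 .056 30.4;python3 - <<'E'
from h import *
t=get_image('top')[:,:,::-1];s=get_image('side')[:,:,::-1]
cv2.imwrite('pics/raw_t4.png',t)
f=lambda im,u,v:cv2.resize(im[v-40:v+40,u-32:u+32],(400,500),interpolation=cv2.INTER_CUBIC)
cv2.imwrite('pics/h4.png',np.hstack([f(t,264,218),f(s,267,185)]))
E
```

```text
t 12.8 pos [ 0.5584 -0.2871  0.1146] shift [ 0.3  0.  58.6] dr [0.001 0.001 0.   ] F [-0.36 -0.69 -0.61] grip 0.0 87.2 q7 1.16
```

View pics/h4.png

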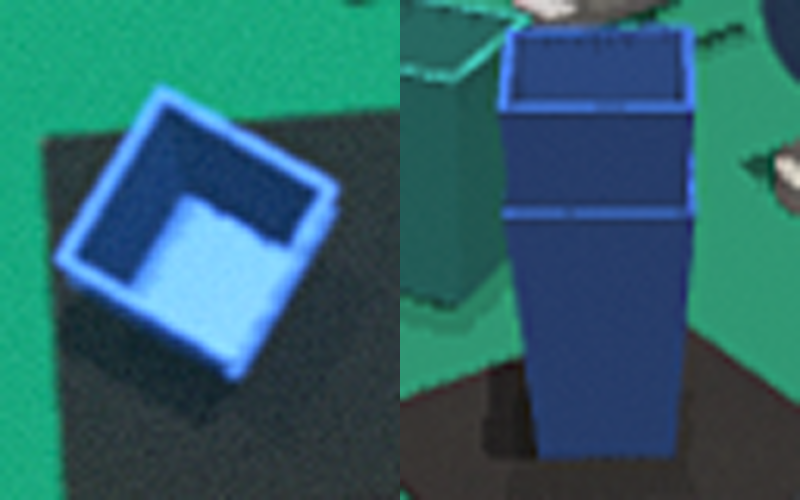

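The deep tub sits square and level in the base. Its rim corners in the top crop are (163,87), (338,187), (236,368) and (58,258). In the side crop they are (510,30), (693,30), (694,107) and (499,107). I'll fit its pose while descending on the shallow tub.

>>> send_rows:
  xyz:
    - [0, 0, 7]
    - [0, 0, 15]
    - [0, 0, 23]
    - [0, 0, 31]
    - [0, 0, 39]
    - [0, 0, 47]
    - [0, 0, 53]
    - [0, 0, 57]
    - [0, 0, 58.5]
    - [0, 0, 58.5]
  dr:
    - [0, 0, 0]
    - [0, 0, 0]
    - [0, 0, 0]
    - [0, 0, 0]
    - [0, 0, 0]
    - [0, 0, 0]
    - [0, 0, 0]
    - [0, 0, 0]
    - [0, 0, 0]
    - [0, 0, 0]

```text
time: 13.73
position: [0.5579, -0.2868, 0.0551]
tool_rot: [-1.56, -2.726, 0.0]
ft_force: [0.2, 0.3, 0.3]
grip_width: 1.003
grip_force: 0.0
```

>>> send_rows:
  xyz:
    - [0, 0, 0]
    - [0, 0, 0]
    - [0, 0, 0]
    - [0, 0, 0]
    - [0, 0, 0]
    - [0, 0, 0]
    - [0, 0, 0]
    - [0, 0, 0]
    - [0, 0, 0]
    - [0, 0, 0]
  dr:
    - [0, 0, 0]
    - [0, 0, 0]
    - [0, 0, 0]
    - [0, 0, 0]
    - [0, 0, 0]
    - [0, 0, 0]
    - [0, 0, 0]
    - [0, 0, 0]
    - [0, 0, 0]
    - [0, 0, 0]
  jaw: 50
  grip_force: 15

```text
time: 14.57
position: [0.5583, -0.2869, 0.0559]
tool_rot: [1.56, 2.726, 0.0]
ft_force: [-0.5, 1.4, 2.4]
grip_width: 0.732
grip_force: 14.9
```

```bash
python3 go.py .5583 -.2868 .25 30.4
python3 - <<'E'
from fit import *
f=lambda u,v,P:np.array([u-32,v-40])+(np.array(P)+.5)/6.25-.5
t=f(264,218,[(163,87),(338,187),(236,368),(58,258)]);s=f(267,185,[(110,30),(293,30),(294,107),(99,107)])
for z in(.147,.149,.151):
  for o in({'top':t},{'top':t,'side':s}):
    p,e=fit(o,z);print(z,p[:2].round(4),np.degrees(p[2]).round(1),e.round(2))
E
```

```text
t 14.57 pos [ 0.5583 -0.2869  0.0559] shift [ 0.000e+00  1.000e-01 -1.941e+02] dr [0.001 0.    0.001] F [-0.53  1.44  2.43] grip 14.875109996792162 63.7 q7 1.19
0.147 [0.6025 0.0219] 58.0 0.29
0.147 [0.603 0.022] 57.9 0.39
0.149 [0.6021 0.0219] 58.0 0.29
0.149 [0.6024 0.0214] 57.9 0.41
0.151 [0.6018 0.0218] 58.0 0.29
0.151 [0.6019 0.0208] 57.9 0.68
```

>>> send_rows:
  xyz:
    - [0, 0, -5]
    - [0, 0, -20]
    - [0, 0, -44]
    - [0, 0, -72]
    - [0, 0, -102]
    - [0, 0, -132]
    - [0, 0, -158]
    - [0, 0, -178]
    - [0, 0, -190]
    - [0, 0, -194]
  dr:
    - [0, 0, 0]
    - [0, 0, 0]
    - [0, 0, 0]
    - [0, 0, 0]
    - [0, 0, 0]
    - [0, 0, 0]
    - [0, 0, 0]
    - [0, 0, 0]
    - [0, 0, 0]
    - [0, 0, 0]

```text
time: 15.4
position: [0.5586, -0.2874, 0.2517]
tool_rot: [1.559, 2.724, 0.001]
ft_force: [-0.0, -0.5, -0.1]
grip_width: 0.731
grip_force: 14.9
```

```bash
python3 go.py .6027 .0216 .25 58.1
```

```text
t 15.4 pos [ 0.5586 -0.2874  0.2517] shift [244.1 194.5   1.5] dr [ 0.001  0.003 -0.483] F [-0.04 -0.46 -0.1 ] grip 14.894641662976937 63.6 q7 1.11
```

>>> send_rows:
  xyz:
    - [8, 6, 0]
    - [26, 21, 0]
    - [50, 40, 0]
    - [77, 61, 0]
    - [104, 83, 0]
    - [131, 104, 0]
    - [157, 125, 0]
    - [180, 143, 0]
    - [200, 159, 0]
    - [215, 171, 0]
  dr:
    - [0, 0, -0.015]
    - [0, 0, -0.05]
    - [0, 0, -0.1]
    - [0, 0, -0.15]
    - [0, 0, -0.2]
    - [0, 0, -0.26]
    - [0, 0, -0.31]
    - [0, 0, -0.36]
    - [0, 0, -0.4]
    - [0, 0, -0.43]

```text
time: 16.23
position: [0.5955, -0.0104, 0.2473]
tool_rot: [-0.932, -2.996, 0.0]
ft_force: [-0.8, 0.2, -1.1]
grip_width: 0.737
grip_force: 14.9
```

```bash
python3 go.py .6027 .0216 .25 58.1; python3 -c "
from math import *
a=-.43;dx,dy=29,23.4
print(cos(a)*dx+sin(a)*dy,-sin(a)*dx+cos(a)*dy)"
```

```text
t 16.23 pos [ 0.5955 -0.0104  0.2473] shift [12.3 30.4 -2.7] dr [-0.001 -0.004 -0.047] F [-0.8   0.16 -1.12] grip 14.894418527983362 64.1 q7 1.02
16.605229963728135 33.359051812839425
```

>>> send_rows:
  xyz:
    - [6, 11, 0]
    - [10, 20, 0]
    - [14, 27, 0]
    - [16, 32, 0]
    - [16.6, 33.4, 0]
    - [16.6, 33.4, 0]
    - [16.6, 33.4, 0]
    - [16.6, 33.4, 0]
    - [16.6, 33.4, 0]
    - [16.6, 33.4, 0]
  dr:
    - [0, 0, -0.015]
    - [0, 0, -0.03]
    - [0, 0, -0.045]
    - [0, 0, -0.053]
    - [0, 0, -0.053]
    - [0, 0, -0.053]
    - [0, 0, -0.053]
    - [0, 0, -0.053]
    - [0, 0, -0.053]
    - [0, 0, -0.053]

```text
time: 17.07
position: [0.6021, 0.0214, 0.2497]
tool_rot: [0.865, 3.02, 0.0]
ft_force: [0.2, 0.8, -0.7]
grip_width: 0.732
grip_force: 14.9
```

```bash
python3 go.py .6027 .0216 .20 58.1
python3 - <<'E'
from h import *
s=get_image('side')[:,:,::-1]
cv2.imwrite('pics/h5.png',cv2.resize(s[110:205,230:310],None,fx=6.25,fy=6.25,interpolation=cv2.INTER_CUBIC))
E
```

```text
t 17.07 pos [0.6021 0.0214 0.2497] shift [-0.4  0.5 49.7] dr [ 0.     0.    -0.001] F [ 0.22  0.78 -0.67] grip 14.894716316921404 63.7 q7 1.01
```

View pics/h5.png

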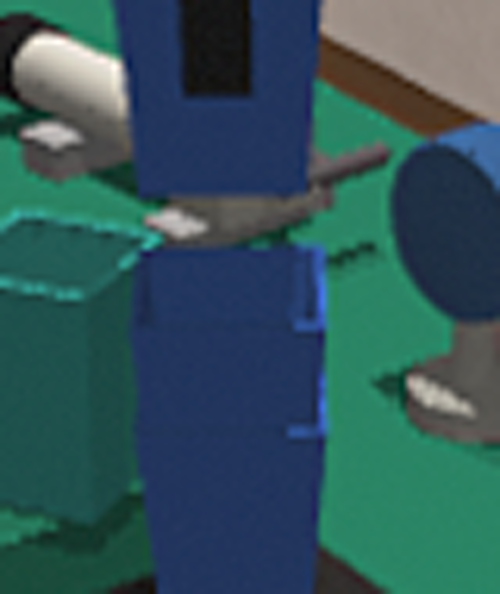

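The shallow tub hangs upright over the stack: its lower edge is (137,195)-(308,193) and the deep rim's front edge is (132,327)-(326,328). I'll check the lateral offset.

Run:
```python
from fit import *
def sq(p,z,h): 
    c,s=np.cos(p[2]),np.sin(p[2]); T=S/.033*h; return np.c_[T@np.array([[c,s],[-s,c]])+p[:2],np.full(4,z)]
px=lambda x,y:(230+(x+.5)/6.25-.5,110+(y+.5)/6.25-.5)
a=np.radians(58.1)
print(proj('side',sq((.6021,.0214,a),.1937,.02725))[2:].mean(0),px(222.5,194))
print(proj('side',sq((.6024,.0216,a),.149,.033))[2:].mean(0),px(229,327.5))
```

```text
[265.19075847 140.68206112] (265.18, 140.62)
[265.77755301 161.7328306 ] (266.22, 161.98)
```

>>> send_rows:
  xyz:
    - [-1, 0.5, 3]
    - [-1, 0.5, 9]
    - [-1, 0.5, 17]
    - [-1, 0.5, 26]
    - [-1, 0.5, 35]
    - [-1, 0.5, 44]
    - [-1, 0.5, 52]
    - [-1, 0.5, 58]
    - [-1, 0.5, 61]
    - [-1, 0.5, 62]
  dr:
    - [0, 0, 0]
    - [0, 0, 0]
    - [0, 0, 0]
    - [0, 0, 0]
    - [0, 0, 0]
    - [0, 0, 0]
    - [0, 0, 0]
    - [0, 0, 0]
    - [0, 0, 0]
    - [0, 0, 0]

```text
time: 17.95
position: [0.6029, 0.0219, 0.1868]
tool_rot: [-0.863, -3.02, 0.001]
ft_force: [-0.3, -0.1, -0.3]
grip_width: 0.735
grip_force: 14.9
```

>>> send_rows:
  xyz:
    - [0, 0, 1.5]
    - [0, 0, 3]
    - [0, 0, 4.5]
    - [0, 0, 6]
    - [0, 0, 7.5]
    - [0, 0, 8.5]
    - [0, 0, 9.5]
    - [0, 0, 10]
    - [0, 0, 10]
    - [0, 0, 10]
  dr:
    - [0, 0, 0]
    - [0, 0, 0]
    - [0, 0, 0]
    - [0, 0, 0]
    - [0, 0, 0]
    - [0, 0, 0]
    - [0, 0, 0]
    - [0, 0, 0]
    - [0, 0, 0]
    - [0, 0, 0]

```text
time: 18.78
position: [0.6032, 0.022, 0.1776]
tool_rot: [-0.863, -3.021, -0.0]
ft_force: [-0.5, 0.5, -0.5]
grip_width: 0.734
grip_force: 14.9
```

>>> send_rows:
  xyz:
    - [0, 0, 0.3]
    - [0, 0, 0.6]
    - [0, 0, 0.9]
    - [0, 0, 1.2]
    - [0, 0, 1.5]
    - [0, 0, 1.5]
    - [0, 0, 1.5]
    - [0, 0, 1.5]
    - [0, 0, 1.5]
    - [0, 0, 1.5]
  dr:
    - [0, 0, 0]
    - [0, 0, 0]
    - [0, 0, 0]
    - [0, 0, 0]
    - [0, 0, 0]
    - [0, 0, 0]
    - [0, 0, 0]
    - [0, 0, 0]
    - [0, 0, 0]
    - [0, 0, 0]

```text
time: 19.62
position: [0.6032, 0.0219, 0.176]
tool_rot: [-0.863, -3.021, -0.0]
ft_force: [0.9, 0.6, -1.4]
grip_width: 0.735
grip_force: 14.9
```

>>> send_rows:
  xyz:
    - [0, 0, 0.2]
    - [0, 0, 0.4]
    - [0, 0, 0.6]
    - [0, 0, 0.8]
    - [0, 0, 1]
    - [0, 0, 1]
    - [0, 0, 1]
    - [0, 0, 1]
    - [0, 0, 1]
    - [0, 0, 1]
  dr:
    - [0, 0, 0]
    - [0, 0, 0]
    - [0, 0, 0]
    - [0, 0, 0]
    - [0, 0, 0]
    - [0, 0, 0]
    - [0, 0, 0]
    - [0, 0, 0]
    - [0, 0, 0]
    - [0, 0, 0]

```text
time: 20.45
position: [0.6032, 0.0219, 0.175]
tool_rot: [0.863, 3.021, 0.0]
ft_force: [-0.5, 0.0, -0.5]
grip_width: 0.738
grip_force: 14.9
```

Run:
```python
from h import *
F=[]
for i in range(4): get_image('side'); F.append(get_state()['ft_force'])
print(np.mean(F,0).round(2),np.std(F,0).round(2))
```

```text
[-0.24  0.58 -0.68] [0.43 0.18 0.3 ]
```

>>> send_rows:
  xyz:
    - [0, 0, 0.2]
    - [0, 0, 0.4]
    - [0, 0, 0.6]
    - [0, 0, 0.8]
    - [0, 0, 1]
    - [0, 0, 1]
    - [0, 0, 1]
    - [0, 0, 1]
    - [0, 0, 1]
    - [0, 0, 1]
  dr:
    - [0, 0, 0]
    - [0, 0, 0]
    - [0, 0, 0]
    - [0, 0, 0]
    - [0, 0, 0]
    - [0, 0, 0]
    - [0, 0, 0]
    - [0, 0, 0]
    - [0, 0, 0]
    - [0, 0, 0]

```text
time: 21.48
position: [0.6032, 0.0219, 0.174]
tool_rot: [0.863, 3.021, 0.0]
ft_force: [-0.3, 0.7, 0.2]
grip_width: 0.732
grip_force: 14.9
```

```bash
cat > f.py <<'E'
from h import *
F=[]
for i in range(4): get_image('side'); F.append(get_state()['ft_force'])
print(np.mean(F,0).round(2),np.std(F,0).round(2),get_state()['position'])
E
python3 f.py
```

```text
[-0.27 -0.25 -1.13] [0.57 0.26 0.36] [0.60325365 0.02188868 0.17404578]
```

>>> send_rows:
  xyz:
    - [0, 0, 0.2]
    - [0, 0, 0.4]
    - [0, 0, 0.6]
    - [0, 0, 0.8]
    - [0, 0, 0.8]
    - [0, 0, 0.8]
    - [0, 0, 0.8]
    - [0, 0, 0.8]
    - [0, 0, 0.8]
    - [0, 0, 0.8]
  dr:
    - [0, 0, 0]
    - [0, 0, 0]
    - [0, 0, 0]
    - [0, 0, 0]
    - [0, 0, 0]
    - [0, 0, 0]
    - [0, 0, 0]
    - [0, 0, 0]
    - [0, 0, 0]
    - [0, 0, 0]

```text
time: 22.52
position: [0.6032, 0.0219, 0.1732]
tool_rot: [-0.863, -3.021, -0.0]
ft_force: [-0.4, -0.0, -0.8]
grip_width: 0.735
grip_force: 14.9
```

```bash
python3 f.py
```

```text
[-0.43  0.3  -0.54] [0.36 0.42 0.65] [0.60323256 0.02188265 0.17327065]
```

>>> send_rows:
  xyz:
    - [0, 0, 0.2]
    - [0, 0, 0.4]
    - [0, 0, 0.6]
    - [0, 0, 0.7]
    - [0, 0, 0.7]
    - [0, 0, 0.7]
    - [0, 0, 0.7]
    - [0, 0, 0.7]
    - [0, 0, 0.7]
    - [0, 0, 0.7]
  dr:
    - [0, 0, 0]
    - [0, 0, 0]
    - [0, 0, 0]
    - [0, 0, 0]
    - [0, 0, 0]
    - [0, 0, 0]
    - [0, 0, 0]
    - [0, 0, 0]
    - [0, 0, 0]
    - [0, 0, 0]

```text
time: 23.55
position: [0.6033, 0.0219, 0.1727]
tool_rot: [0.863, 3.021, 0.0]
ft_force: [-1.8, 0.7, 0.5]
grip_width: 0.736
grip_force: 14.9
```

```bash
python3 f.py
python3 - <<'E'
from h import *
s=get_image('side')[:,:,::-1]
cv2.imwrite('pics/h6.png',cv2.resize(s[110:205,230:310],None,fx=6.25,fy=6.25,interpolation=cv2.INTER_CUBIC))
E
```

```text
[-0.44 -0.05  0.9 ] [0.42 0.38 0.23] [0.60328694 0.02191141 0.17266139]
```

View pics/h6.png

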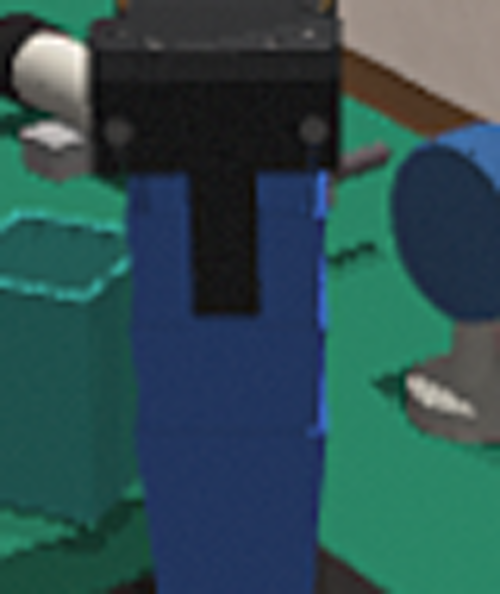

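Fz is now +0.9 N, so the shallow tub has just touched down. The three-tub stack lines up, with rim lines at y≈327 and y≈432. I'll release and retreat.

>>> send_rows:
  xyz:
    - [0, 0, 0]
    - [0, 0, 0]
    - [0, 0, 0]
    - [0, 0, 0]
    - [0, 0, 0]
    - [0, 0, 0]
    - [0, 0, 0]
    - [0, 0, 0]
    - [0, 0, 0]
    - [0, 0, 0]
  dr:
    - [0, 0, 0]
    - [0, 0, 0]
    - [0, 0, 0]
    - [0, 0, 0]
    - [0, 0, 0]
    - [0, 0, 0]
    - [0, 0, 0]
    - [0, 0, 0]
    - [0, 0, 0]
    - [0, 0, 0]
  jaw: 87

```text
time: 24.63
position: [0.6033, 0.0219, 0.1726]
tool_rot: [0.863, 3.021, 0.0]
ft_force: [-0.2, -0.1, -0.5]
grip_width: 1.003
grip_force: 0.0
```

>>> send_rows:
  xyz:
    - [0, 0, -3]
    - [0, 0, -10]
    - [0, 0, -20]
    - [0, 0, -32]
    - [0, 0, -44]
    - [0, 0, -56]
    - [0, 0, -66]
    - [0, 0, -74]
    - [0, 0, -79]
    - [0, 0, -80]
  dr:
    - [0, 0, 0]
    - [0, 0, 0]
    - [0, 0, 0]
    - [0, 0, 0]
    - [0, 0, 0]
    - [0, 0, 0]
    - [0, 0, 0]
    - [0, 0, 0]
    - [0, 0, 0]
    - [0, 0, 0]

```text
time: 25.47
position: [0.6037, 0.0219, 0.2539]
tool_rot: [0.863, 3.019, 0.001]
ft_force: [-0.2, -1.0, 0.0]
grip_width: 1.0
grip_force: 0.0
```

>>> send_rows:
  xyz:
    - [-4, -10, 0]
    - [-12, -30, 0]
    - [-24, -55, 0]
    - [-36, -85, 0]
    - [-48, -115, 0]
    - [-60, -140, 0]
    - [-70, -165, 0]
    - [-78, -185, 0]
    - [-83, -196, 0]
    - [-85, -200, 0]
  dr:
    - [0, 0, 0]
    - [0, 0, 0]
    - [0, 0, 0]
    - [0, 0, 0]
    - [0, 0, 0]
    - [0, 0, 0]
    - [0, 0, 0]
    - [0, 0, 0]
    - [0, 0, 0]
    - [0, 0, 0]

```text
time: 26.3
position: [0.5682, -0.1961, 0.2521]
tool_rot: [-0.87, -3.018, 0.002]
ft_force: [-0.1, -0.0, 0.6]
grip_width: 1.0
grip_force: 0.0
```

Run:
```python
from h import *
t=get_image('top')[:,:,::-1];s=get_image('side')[:,:,::-1]
f=lambda im,u,v:cv2.resize(im[v-60:v+60,u-48:u+48],(400,500),interpolation=cv2.INTER_CUBIC)
cv2.imwrite('pics/h7.png',np.hstack([f(t,264,218),f(s,267,175)]))
```

```text
(no output)
```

View pics/h7.png

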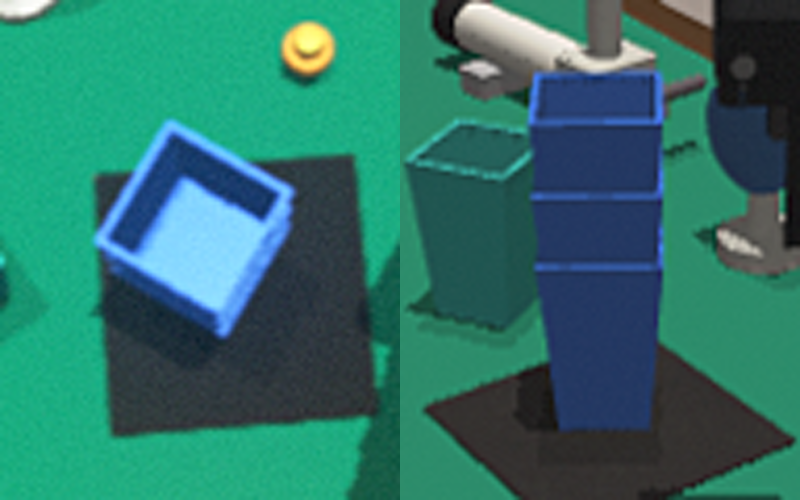

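All three tubs stand upright in one stack on the mat, with side-view rims at y≈122, 194 and 266, and the robot is clear.

```bash
python3 -c "
from bench import *
print(close_job())"
```

```text
the job is handed in; nothing more can be done
None
```

The deep tub is in the base tub and the shallow tub is in the deep one. Each was released at first light contact (about 1 N or less), the last picture shows all three upright on the mat, and the job was handed in at about 26 s.

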